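# Park the grinding jars in their colour-coded dishes

## Robot

A 7-joint arm with a two-finger parallel gripper is mounted at the origin on the work surface. World frame = base frame: x ahead of the robot, y to its left, z up, the work surface at z = 0. Lengths are in m, angles in rad, forces in N, time in s.
With the tool pointing down it reaches from about 0.35 to 0.775 m from the base axis. Payload 3.1 kg.
Tool frame: the origin (TCP) lies on the centre line of the jaws, within the pads' length; the fingertips stand 22 mm ahead of it and the grasp point (between the pads) lies 3 mm ahead of it; z points along the fingers, y is the line along which they close (so a half turn about z gives the same grasp; the last joint's range is limited). The gripper opens to 85 mm and grips with 20 to 120 N. Pads are 22 mm wide; open, the fingers measure 114 mm over their backs; the gripper's body (76 mm by 85 mm) begins 54 mm behind the grasp point. The pads swing forward as they close: fully open they stand 13 mm farther back than shut.
Start: joints at [-1.24, 0.311, 0.014, 1.512, -0.004, 1.319, -0.027], TCP at [0.2, 0.512, 0.253] pointing down, gripper open.
Joint ranges: [-2.7, 2.7], [-0.3, 1.91], [-1.27, 1.3], [0.12, 2.57], [-1.44, 4.58], [0.2, 2.03], [-3.05, 3.05]. Speed limits (rad/s): [2.79, 2.79, 3.14, 3.14, 3.14, 3.14, 3.14].

## Interface

Orientations are given as a unit quaternion [w, x, y, z].
In Python, from workcell import * gives the robot as it stands. The module is installed in compiled form; this text tells all that it offers.
- The arm moves only by the shell command python3 -m crank 'ROWS' [FORCE]. ROWS is JSON, a list of rows, each a list of 3 entries, a list of its own where there are three numbers: the turn, a rotation vector about the tool's x, y, z in rad, then the shift along the tool's x, y, z in m, then the opening, from 0 (shut) to 1 (fully open). A call has 1 to 12 rows; each row is the pose to reach, as a shift and turn from the pose commanded when the call began, along the tool's axes at that moment; what a row does not reach only later rows make up. A row lasts 1/8 s, in which the tool goes at most 62.5 mm and 10.7 degrees, less where a joint would pass 70% of its speed; a pose out of reach is approached as far as the arm can. A call with a gripper value outside its range is refused whole. The fingers move at their own pace and stop on an object; FORCE is the grip in N (left out, the last holds). Time passes only in rows, so rows that repeat a pose let the fingers close. It gives the time, the measured TCP pose, the force, the opening and the grip force at its end, in the units of the state.
- read_state(): the state, without advancing time (a new reading comes with each control period).
- capture(name): name is "side" or "top"; returns a dict with "img" (384x512x3 uint8, red, green, blue), "depth" (384x512 float32, m along the optical axis (not along the pixel's ray), 0 where there is no reading), "fx", "fy", "cx", "cy" (pixels), "k1" (the pictures are not rectified: a ray, as slopes to the right and down, at radius r is drawn at 1 + k1 r^2 times it, then the intrinsics apply), "extrinsics" (4x4, takes a point from camera to world coordinates). Camera axes: x right, y down, z forward; pixel columns grow to the right and rows downward; lengths in m; the calibration is good to about 2 mm. A picture is of the moment at which its call begins.
- finish_job(): hands the job in; it is judged then, once.
The state is a dict: "t": time; "joint_positions": joint angles; "joint_velocities": joint speeds; "effort": joint torques, N m; "position": TCP position; "tcp_rot": TCP orientation; "ft_force": force on the tool from outside, world axes, zero at the start; "wrist_torque": the same for the moment, N m; "gripper_width": finger opening in m; "grasp_force": force on a finger pad.
Only numpy, scipy, OpenCV 4.12 (cv2) and the standard library are available. Lean on these libraries where they do the work, as an engineer would, in place of code of your own. Each camera call takes 0.05 s, during which the arm holds its last target. There are 200 camera calls.

## Task

The mill has been unloaded: stand each of the four grinding jars in the parking dish of the same colour as the jar's lid, flat on the dish's floor inside the rim. Keep the jars upright and set them down gently, not dropped from above, and leave the amber jar and the white mortar where they are.

Things in the scene. Friction and masses are not known exactly. Their poses are not given: they have to be found in the camera images.
- jar_red: Loose closed grinding jar, red lid, bright steel body with a red band, about 0.35 kg. Body 60 mm diameter (foot 56 mm); lid 63 mm diameter, fixed on, its upper face 58 mm above the foot; on it an upright black cylindrical grip knob, 24 mm diameter, 34 mm tall (58 to 92 mm above the foot). All four jars have one shape. Origin: centre of the underside; z up.
- jar_yellow: Loose closed grinding jar, yellow lid, dark steel body with a yellow band, about 0.35 kg. Body 60 mm diameter (foot 56 mm); lid 63 mm diameter, fixed on, its upper face 58 mm above the foot; on it an upright black cylindrical grip knob, 24 mm diameter, 34 mm tall (58 to 92 mm above the foot). All four jars have one shape. Origin: centre of the underside; z up.
- jar_blue: Loose closed grinding jar, blue lid, white ceramic body with a blue band, about 0.35 kg. Body 60 mm diameter (foot 56 mm); lid 63 mm diameter, fixed on, its upper face 58 mm above the foot; on it an upright black cylindrical grip knob, 24 mm diameter, 34 mm tall (58 to 92 mm above the foot). All four jars have one shape. Origin: centre of the underside; z up.
- jar_green: Loose closed grinding jar, green lid, pale marbled stone body with a green band, about 0.35 kg. Body 60 mm diameter (foot 56 mm); lid 63 mm diameter, fixed on, its upper face 58 mm above the foot; on it an upright black cylindrical grip knob, 24 mm diameter, 34 mm tall (58 to 92 mm above the foot). All four jars have one shape. Origin: centre of the underside; z up.
- dish_red: Shallow round parking dish, all red, fixed to the bench: 92 mm outer diameter, 16 mm high, wall 7 mm thick, inside 78 mm diameter, floor 5 mm above the bench. Origin: centre of the underside, on the bench; z up.
- dish_yellow: Shallow round parking dish, all yellow, fixed to the bench: 92 mm outer diameter, 16 mm high, wall 7 mm thick, inside 78 mm diameter, floor 5 mm above the bench. Origin: centre of the underside, on the bench; z up.
- dish_blue: Shallow round parking dish, all blue, fixed to the bench: 92 mm outer diameter, 16 mm high, wall 7 mm thick, inside 78 mm diameter, floor 5 mm above the bench. Origin: centre of the underside, on the bench; z up.
- dish_green: Shallow round parking dish, all green, fixed to the bench: 92 mm outer diameter, 16 mm high, wall 7 mm thick, inside 78 mm diameter, floor 5 mm above the bench. Origin: centre of the underside, on the bench; z up.
- reagent_jar: Bystander, loose: small amber jar with a white cap, 54 mm diameter, 85 mm high. Origin: centre of the underside; z up.
- mortar: Bystander, loose: white porcelain mortar (a small bowl), 72 mm rim diameter, 42 mm high. Origin: centre of the underside; z up.
Mind the look-alikes: they are no part of the job. Of the things that look like the jar_blue, take the one that is nearest to the robot's base at the start.

How it is judged:
By the outcome, as a careful person would: the job done as asked, in the order asked, and still so for the second after the job is handed in, with the robot touching nothing.
It also fails if it takes over 115 s, if anything falls off the work surface, if the arm or the gripper's body presses on something with over 40 N, if the wrist force passes 120 N, or if a joint passes its speed limit or range.

## Working session

There is one attempt and no reset: what is moved stays moved. The work goes in short steps, Python scripts to look and compute and a shell command to move; the robot and the scene stay as the last step left them, time stands still between calls to the robot, and variables do not carry over. Pictures are saved under pics/ and viewed, at most 14 in all, crops included, and the job is handed in when it is done.

```bash
mkdir -p pics; python3 - <<'E'
from workcell import *
import cv2,numpy as np
for n in("top","side"):
    c=capture(n); cv2.imwrite(f"pics/{n}0.png",cv2.resize(c["img"][...,::-1],(768,576)))
    np.savez(f"{n}0.npz",**c); print(n,c["fx"],c["cx"],c["cy"],c["k1"],c["extrinsics"].round(3).tolist())
s=read_state();print(s)
E
```

```text
top 423.9933257547738 261.1369066783883 188.1599241345923 0.016146841411957623 [[0.013, -0.999, 0.047, 0.455], [-1.0, -0.013, 0.002, -0.009], [-0.001, -0.047, -0.999, 1.338], [0.0, 0.0, 0.0, 1.0]]
side 492.9800288140937 262.7136458740792 188.3297643061663 -0.17222630960421298 [[0.705, -0.472, 0.529, -0.292], [-0.709, -0.457, 0.537, -0.843], [-0.012, -0.754, -0.657, 1.062], [0.0, 0.0, 0.0, 1.0]]
{'t': 0.1, 'joint_positions': array([-1.23970264,  0.31167217,  0.01399347,  1.51290312, -0.00440203,
        1.31919029, -0.02719513]), 'joint_velocities': array([ 5.88512814e-06, -2.01256500e-03, -1.37806819e-03, -3.61818558e-03,
        2.45644624e-03, -7.03822026e-04,  1.14413240e-04]), 'effort': array([ 2.73792957e-04, -3.80855799e+01,  1.46478564e-01, -2.31244487e+01,
        1.23394563e-02,  7.98961002e-03, -8.37167647e-06]), 'position': array([0.20008449, 0.51166372, 0.25231252]), 'tcp_rot': array([-1.54975414e-04,  1.85279755e-01,  9.82685232e-01, -1.05981911e-03]), 'ft_force': array([ 0.56308665, -0.4413983 , -1.15068336]), 'wrist_torque': array([-0.06157594, -0.00505769, -0.01643995]), 'grasp_force': 0.0, 'gripper_width': 0.08547795021078552}
```

View pics/top0.png

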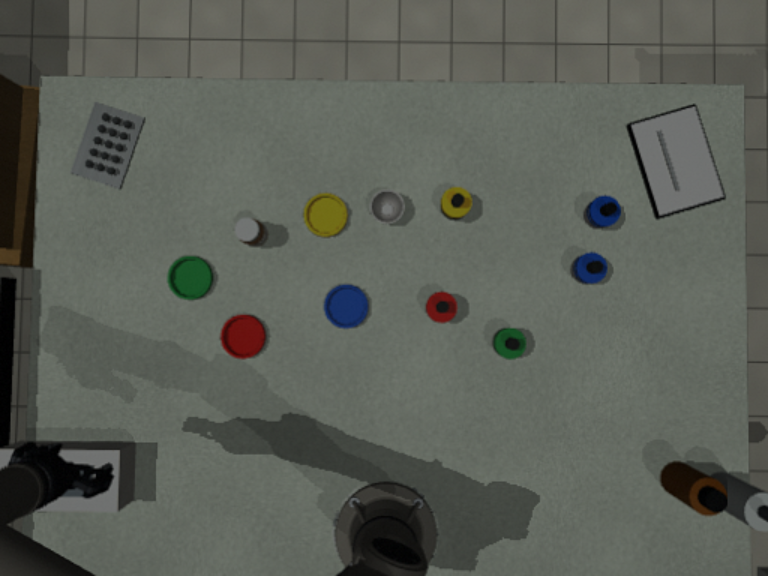

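View pics/side0.png

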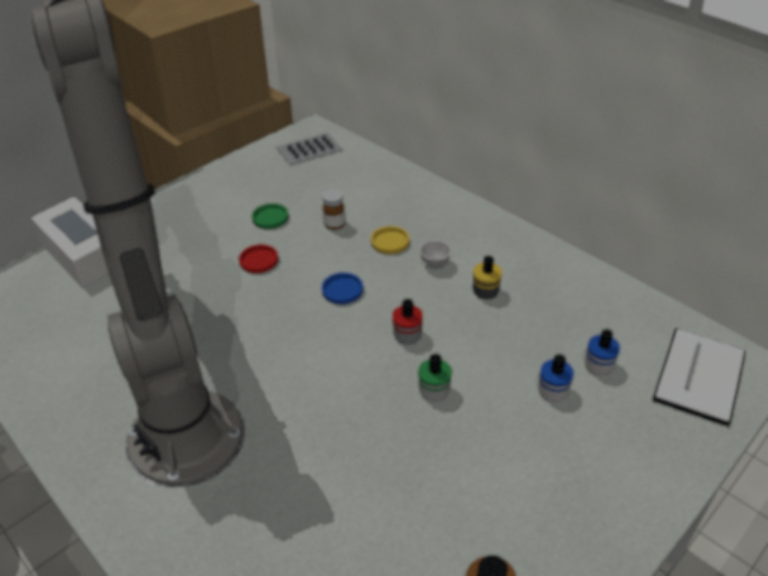

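The top view (2x pixels) shows the lids at red (442,307), yellow (457,203), green (510,343) and blue (591,268). A second blue jar stands at (604,212). The dishes are at red (244,336), yellow (326,215), blue (347,306) and green (191,277), the amber jar at (248,231) and the mortar at (388,207).

Candidates for jar_blue are the jars at (591,268) and (604,212). The base is at about (385,530), so (591,268) looks nearer. I'll measure everything and check that choice in a crop.

```bash
cat > h.py <<'E'
import numpy as np,cv2
H={'red':[(0,6),(174,180)],'yellow':[(20,32)],'green':[(55,80)],'blue':[(105,125)]}
def ray(c,uv,z):
    uv=np.atleast_2d(np.asarray(uv,float)); s=(uv-[c["cx"],c["cy"]])/[c["fx"],c["fy"]]
    p=s.copy()
    for _ in range(10): p=s/(1+c["k1"]*(p**2).sum(1,keepdims=True))
    E=c["extrinsics"]; d=np.c_[p,np.ones(len(p))]@E[:3,:3].T; o=E[:3,3]
    return (o+d*((z-o[2])/d[:,2])[:,None])[:,:2]
def blobs(c,col):
    h=cv2.cvtColor(c["img"],cv2.COLOR_RGB2HSV); m=np.zeros(h.shape[:2],np.uint8)
    for a,b in H[col]: m|=cv2.inRange(h,(a,120,40),(b,255,255))
    cs,_=cv2.findContours(m,cv2.RETR_EXTERNAL,cv2.CHAIN_APPROX_NONE)
    return [k[:,0] for k in cs if cv2.contourArea(k)>60]
def measure(c,z):
    for col in H:
        for k in blobs(c,col):
            (u,v),_=cv2.minEnclosingCircle(k); out=[]
            for zz in z:
                q=ray(c,cv2.convexHull(k)[:,0],zz); (x,y),r=cv2.minEnclosingCircle((q*1000).astype(np.float32)); out.append((round(x),round(y),round(2*r)))
            print(col,(round(u),round(v)),out)
E
python3 - <<'E'
from h import *
for n in("top","side"):
    c=dict(np.load(n+"0.npz")); print(n,"planes .058 .016"); measure(c,(.058,.016))
    k=c["img"][...,::-1]
    if n=="top": cv2.imwrite("pics/crop.png",np.hstack([cv2.resize(k[125:195,370:430],None,fx=6,fy=6,interpolation=cv2.INTER_CUBIC),cv2.resize(k[185:255,265:325],None,fx=6,fy=6)]))
    # black knobs
    if n=="top":
        m=cv2.inRange(cv2.cvtColor(k,cv2.COLOR_BGR2GRAY),0,30); m[:90]=0;m[250:]=0;m[:,:260]=0;m[:,415:]=0
        _,_,st,ce=cv2.connectedComponentsWithStats(m)
        for s,e in zip(st[1:],ce[1:]):
            if s[4]>20: print("knob",e.round(1),s,ray(c,e,.080).round(3))
E
```

```text
top planes .058 .016
red (162, 224) [(404, 291, 89), (402, 301, 92)]
red (294, 204) [(468, -107, 62), (468, -110, 64)]
yellow (217, 143) [(651, 130, 90), (658, 135, 92)]
yellow (304, 135) [(679, -134, 65), (687, -138, 67)]
green (340, 228) [(397, -244, 64), (395, -252, 66)]
green (126, 185) [(521, 401, 88), (523, 414, 91)]
blue (230, 204) [(467, 85, 88), (468, 88, 91)]
blue (394, 178) [(550, -406, 67), (553, -419, 69)]
blue (402, 140) [(666, -432, 68), (673, -446, 71)]
knob [304.5 133.2] [301 129   8   9  51] [[ 0.68  -0.134]]
knob [394.8 145. ] [391 135  12  17  44] [[ 0.648 -0.403]]
knob [406.  139.5] [399 134  15  11 113] [[ 0.665 -0.436]]
knob [396.8 177.9] [391 173  13  10  97] [[ 0.55  -0.409]]
knob [294.9 204.1] [291 201   9   7  54] [[ 0.468 -0.108]]
knob [341.2 228.7] [337 225  10   8  60] [[ 0.398 -0.245]]
side planes .058 .016
red (271, 211) [(461, -111, 66), (493, -80, 69)]
red (172, 172) [(367, 248, 95), (395, 293, 99)]
yellow (324, 184) [(666, -144, 84), (706, -115, 88)]
yellow (260, 160) [(614, 87, 96), (652, 126, 100)]
green (290, 248) [(392, -249, 60), (420, -224, 62)]
green (180, 144) [(482, 353, 89), (514, 403, 92)]
blue (371, 248) [(544, -411, 63), (579, -393, 65)]
blue (402, 231) [(660, -438, 62), (700, -421, 65)]
blue (228, 192) [(431, 44, 92), (461, 82, 96)]
```

View pics/crop.png

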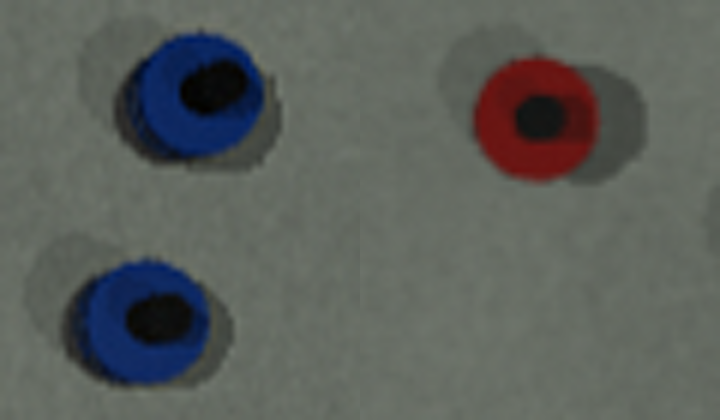

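The left crop shows two blue-lidded jars, with knobs at about (160,318) for the lower one and (215,88) for the upper. The lower one measures (0.551,-0.409), about 0.69 m from the base, against about 0.79 m for the other, so I'll take the lower. The right crop shows the red jar with its knob at about (540,117).

First I'll move above red and square the tool to the world axes.

```bash
python3 -m crank '[[[0,0,-0.1],[-0.03,-0.03,0],1],[[0,0,-0.25],[-0.07,-0.07,0],1],[[0,0,-0.373],[-0.11,-0.11,0],1],[[0,0,-0.373],[-0.15,-0.15,0],1],[[0,0,-0.373],[-0.19,-0.19,0],1],[[0,0,-0.373],[-0.23,-0.23,0.01],1],[[0,0,-0.373],[-0.27,-0.27,0.02],1],[[0,0,-0.373],[-0.31,-0.31,0.03],1],[[0,0,-0.373],[-0.35,-0.35,0.04],1],[[0,0,-0.373],[-0.39,-0.39,0.053],1],[[0,0,-0.373],[-0.43,-0.43,0.053],1],[[0,0,-0.373],[-0.475,-0.479,0.053],1]]' 60
python3 -m crank '[[[0,0,0],[0,0,0],1],[[0,0,0],[0,0,0],1]]'
```

```text
t: 1.6
position: [0.4671, -0.1038, 0.1998]
tcp_rot: [-0.0, -0.001, 1.0, 0.0]
ft_force: [0.6, 0.3, 0.6]
gripper_width: 0.0856
grasp_force: 0.0
t: 1.85
position: [0.4662, -0.1025, 0.1997]
tcp_rot: [-0.001, 0.0, 1.0, 0.0]
ft_force: [-0.4, 0.7, -0.6]
gripper_width: 0.0856
grasp_force: 0.0
```

```bash
python3 -m crank '[[[0,0,0],[-0.002,-0.005,0.03],1],[[0,0,0],[-0.002,-0.005,0.06],1],[[0,0,0],[-0.002,-0.005,0.09],1],[[0,0,0],[-0.002,-0.005,0.105],1],[[0,0,0],[-0.002,-0.005,0.114],1],[[0,0,0],[-0.002,-0.005,0.114],1]]'
python3 - <<'E'
from workcell import *
import cv2
k=capture("side")["img"][...,::-1]; cv2.imwrite("pics/s1.png",cv2.resize(k[120:270,200:400],(800,600)))
E
```

```text
t: 2.6
position: [0.4689, -0.1076, 0.0863]
tcp_rot: [-0.0, -0.001, 1.0, 0.0]
ft_force: [-0.3, 0.5, -0.2]
gripper_width: 0.0857
grasp_force: 0.0
```

View pics/s1.png

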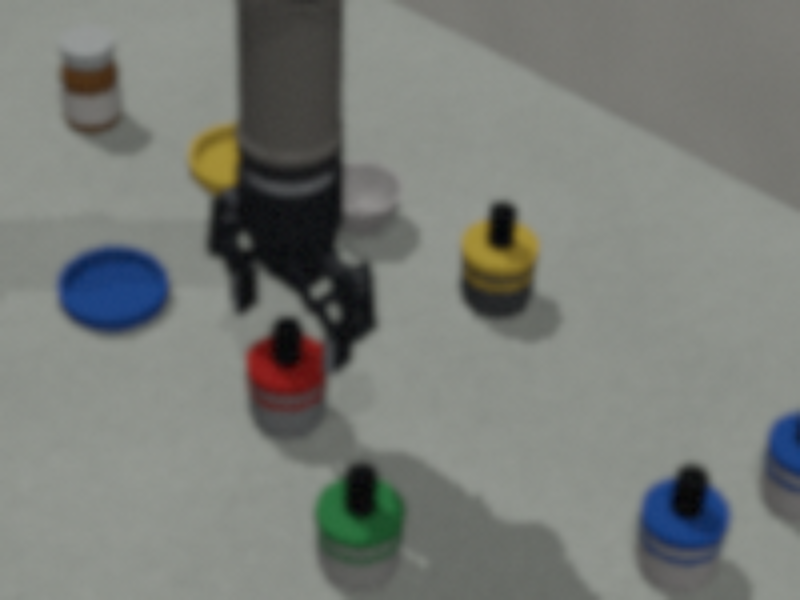

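The open fingers straddle the red knob at about (287,340), with tips at about (243,300) and (342,360). Closing now.

```bash
python3 -m crank '[[[0,0,0],[0,0,0],0.6],[[0,0,0],[0,0,0],0.4],[[0,0,0],[0,0,0],0.3],[[0,0,0],[0,0,0],0.1],[[0,0,0],[0,0,0],0.1],[[0,0,0],[0,0,0],0.1],[[0,0,0],[0,0,0],0.1],[[0,0,0],[0,0,0],0.1]]' 60
```

```text
t: 3.65
position: [0.4691, -0.1079, 0.0866]
tcp_rot: [0.0, -0.0, 1.0, 0.0]
ft_force: [-0.6, 1.3, 5.8]
gripper_width: 0.0223
grasp_force: 58.8
```

```bash
python3 -m crank '[[[0,0,0],[0,0,-0.01],0.1],[[0,0,0],[0,0,-0.03],0.1],[[0,0,0],[0,0,-0.06],0.1],[[0,0,0],[0,0,-0.09],0.1],[[0,0,0],[0.005,0.03,-0.11],0.1],[[0,0,0],[0.015,0.07,-0.12],0.1],[[0,0,0],[0.02,0.12,-0.12],0.1],[[0,0,0],[0.03,0.17,-0.12],0.1],[[0,0,0],[0.035,0.22,-0.12],0.1],[[0,0,0],[0.045,0.27,-0.12],0.1],[[0,0,0],[0.05,0.32,-0.12],0.1],[[0,0,0],[0.06,0.36,-0.12],0.1]]'
python3 -m crank '[[[0,0,0],[0.004,0.03,0],0.1],[[0,0,0],[0.007,0.045,0],0.1],[[0,0,0],[0.007,0.049,0],0.1],[[0,0,0],[0.007,0.049,0],0.1],[[0,0,0],[0.007,0.049,0],0.1]]'
```

```text
t: 5.15
position: [0.408, 0.2533, 0.2057]
tcp_rot: [-0.0, -0.0, 1.0, -0.001]
ft_force: [1.2, -0.6, -3.1]
gripper_width: 0.022
grasp_force: 59.1
t: 5.78
position: [0.4024, 0.2992, 0.2063]
tcp_rot: [0.0, 0.001, 1.0, -0.0]
ft_force: [0.4, -0.2, -2.5]
gripper_width: 0.0222
grasp_force: 59.2
```

```bash
python3 -m crank '[[[0,0,0],[0,0.002,0.02],0.1],[[0,0,0],[0,0.002,0.05],0.1],[[0,0,0],[0,0.002,0.08],0.1],[[0,0,0],[0,0.002,0.1],0.1],[[0,0,0],[0,0.002,0.106],0.1],[[0,0,0],[0,0.002,0.109],0.1],[[0,0,0],[0,0.002,0.111],0.1],[[0,0,0],[0,0.002,0.112],0.1],[[0,0,0],[0,0.002,0.113],0.1],[[0,0,0],[0,0.002,0.113],0.1]]'
python3 - <<'E'
from workcell import *
import cv2
k=capture("side")["img"][...,::-1]; cv2.imwrite("pics/s2.png",cv2.resize(k[90:240,90:290],(800,600)))
E
```

```text
t: 7.02
position: [0.4017, 0.303, 0.0934]
tcp_rot: [0.0, -0.0, 1.0, 0.0]
ft_force: [-0.2, -0.6, -2.3]
gripper_width: 0.0224
grasp_force: 59.1
```

View pics/s2.png

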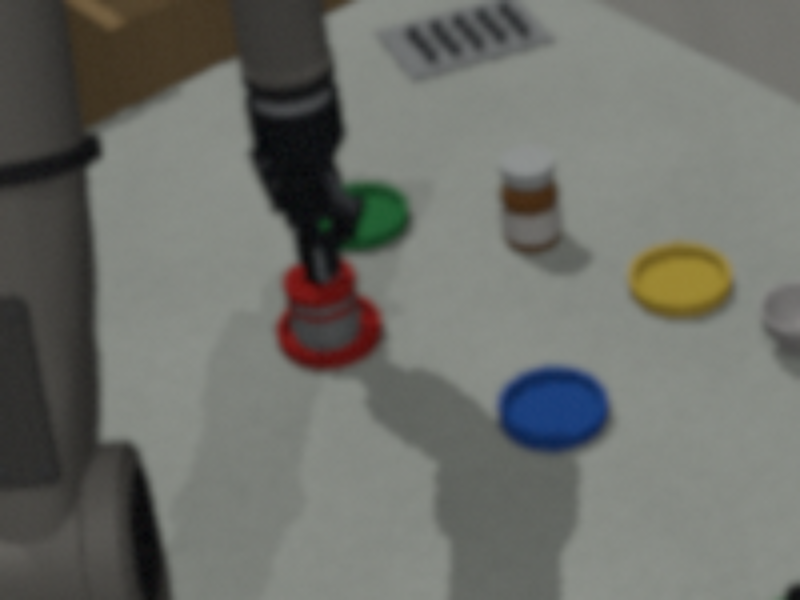

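The red jar is upright and centred inside the red dish at about (330,320). The load is still on the gripper, so I'll lower slowly until the dish takes the weight.

```bash
python3 -m crank '[[[0,0,0],[0,0,0.001],0.1],[[0,0,0],[0,0,0.002],0.1],[[0,0,0],[0,0,0.002],0.1]]'
python3 -m crank '[[[0,0,0],[0,0,0.001],0.1],[[0,0,0],[0,0,0.001],0.1]]'
```

```text
t: 7.45
position: [0.4019, 0.303, 0.0917]
tcp_rot: [0.0, -0.0, 1.0, 0.0]
ft_force: [-0.8, -0.9, -0.4]
gripper_width: 0.0223
grasp_force: 59.7
t: 7.7
position: [0.402, 0.3032, 0.0915]
tcp_rot: [0.0, -0.0, 1.0, 0.0]
ft_force: [-1.9, -1.1, 6.6]
gripper_width: 0.022
grasp_force: 60.4
```

Contact. Release, rise and go over the green jar at (0.397,-0.245).

```bash
python3 -m crank '[[[0,0,0],[0,0,0],0.4],[[0,0,0],[0,0,0],0.7],[[0,0,0],[0,0,0],1],[[0,0,0],[0,0,0],1],[[0,0,0],[0,0,0],1],[[0,0,0],[0,0,-0.02],1],[[0,0,0],[0,0,-0.06],1],[[0,0,0],[0,0,-0.1],1],[[0,0,0],[0,0,-0.115],1]]'
python3 -m crank '[[[0,0,0],[0,-0.03,0],1],[[0,0,0],[0,-0.08,0],1],[[0,0,0],[0,-0.13,0],1],[[0,0,0],[0,-0.18,0],1],[[0,0,0],[0,-0.23,0],1],[[0,0,0],[0,-0.28,0],1],[[0,0,0],[0.002,-0.33,0],1],[[0,0,0],[0.005,-0.38,0],1],[[0,0,0],[0.005,-0.43,0],1],[[0,0,0],[0.005,-0.48,0],1],[[0,0,0],[0.005,-0.53,0],1],[[0,0,0],[0.005,-0.548,0],1]]'
python3 -m crank '[[[0,0,0],[0,0,0],1],[[0,0,0],[0,0,0],1],[[0,0,0],[0,0,0],1]]'
```

```text
t: 8.82
position: [0.4029, 0.3037, 0.2078]
tcp_rot: [0.002, -0.0, 1.0, 0.002]
ft_force: [-0.1, 0.0, -0.1]
gripper_width: 0.0854
grasp_force: 0.0
t: 10.32
position: [0.3953, -0.2485, 0.2047]
tcp_rot: [-0.001, 0.003, 1.0, -0.001]
ft_force: [0.4, -0.3, -0.6]
gripper_width: 0.0855
grasp_force: 0.0
t: 10.7
position: [0.3971, -0.2434, 0.205]
tcp_rot: [-0.0, -0.002, 1.0, 0.001]
ft_force: [0.1, -0.4, -0.8]
gripper_width: 0.0855
grasp_force: 0.0
```

Down .119 to z 0.086, shift y by -.0015, and grip.

```bash
python3 -m crank '[[[0,0,0],[0,-0.0015,0.03],1],[[0,0,0],[0,-0.0015,0.07],1],[[0,0,0],[0,-0.0015,0.1],1],[[0,0,0],[0,-0.0015,0.114],1],[[0,0,0],[0,-0.0015,0.119],1],[[0,0,0],[0,-0.0015,0.119],1],[[0,0,0],[0,-0.0015,0.119],0.6],[[0,0,0],[0,-0.0015,0.119],0.45],[[0,0,0],[0,-0.0015,0.119],0.35],[[0,0,0],[0,-0.0015,0.119],0.1],[[0,0,0],[0,-0.0015,0.119],0.1],[[0,0,0],[0,-0.0015,0.119],0.1]]'
python3 -m crank '[[[0,0,0],[0,0,0],0.1],[[0,0,0],[0,0,0],0.1],[[0,0,0],[0,0,0],0.1]]'
```

```text
t: 12.2
position: [0.3971, -0.2464, 0.0866]
tcp_rot: [0.0, -0.0, 1.0, 0.0]
ft_force: [0.4, 1.5, 4.8]
gripper_width: 0.0222
grasp_force: 58.8
t: 12.58
position: [0.3971, -0.2464, 0.0866]
tcp_rot: [0.0, -0.0, 1.0, 0.0]
ft_force: [-1.3, 1.6, 5.4]
gripper_width: 0.0221
grasp_force: 58.8
```

```bash
python3 -m crank '[[[0,0,0],[0,0,-0.01],0.1],[[0,0,0],[0,0,-0.03],0.1],[[0,0,0],[0,0,-0.06],0.1],[[0,0,0],[0,0,-0.09],0.1],[[0,0,0],[-0.006,0.03,-0.11],0.1],[[0,0,0],[-0.014,0.07,-0.12],0.1],[[0,0,0],[-0.023,0.12,-0.12],0.1],[[0,0,0],[-0.033,0.17,-0.12],0.1],[[0,0,0],[-0.042,0.22,-0.12],0.1],[[0,0,0],[-0.052,0.27,-0.12],0.1],[[0,0,0],[-0.061,0.32,-0.12],0.1],[[0,0,0],[-0.071,0.37,-0.12],0.1]]'
python3 -m crank '[[[0,0,0],[-0.009,0.05,0],0.1],[[0,0,0],[-0.018,0.1,0],0.1],[[0,0,0],[-0.027,0.15,0],0.1],[[0,0,0],[-0.037,0.2,0],0.1],[[0,0,0],[-0.046,0.24,0],0.1],[[0,0,0],[-0.052,0.27,0],0.1],[[0,0,0],[-0.055,0.285,0],0.1],[[0,0,0],[-0.055,0.29,0],0.1],[[0,0,0],[-0.055,0.29,0],0.1],[[0,0,0],[-0.055,0.29,0],0.1],[[0,0,0],[-0.055,0.29,0],0.1]]'
```

```text
t: 14.08
position: [0.4675, 0.1244, 0.206]
tcp_rot: [-0.0, 0.0, 1.0, -0.0]
ft_force: [1.9, -0.2, -2.6]
gripper_width: 0.0223
grasp_force: 59.2
t: 15.45
position: [0.5229, 0.4124, 0.2066]
tcp_rot: [0.0, 0.001, 1.0, -0.0]
ft_force: [0.4, 0.5, -4.0]
gripper_width: 0.0224
grasp_force: 59.2
```

Lower by .115, to TCP z 0.0916.

```bash
python3 -m crank '[[[0,0,0],[0,0.001,0.02],0.1],[[0,0,0],[0,0.001,0.05],0.1],[[0,0,0],[0,0.001,0.08],0.1],[[0,0,0],[0,0.001,0.1],0.1],[[0,0,0],[0,0.001,0.107],0.1],[[0,0,0],[0,0.001,0.11],0.1],[[0,0,0],[0,0.001,0.112],0.1],[[0,0,0],[0,0.001,0.113],0.1],[[0,0,0],[0,0.001,0.114],0.1],[[0,0,0],[0,0.001,0.114],0.1]]'
python3 -m crank '[[[0,0,0],[0,0,0.001],0.1],[[0,0,0],[0,0,0.001],0.1]]'
```

```text
t: 16.7
position: [0.5227, 0.4145, 0.0924]
tcp_rot: [0.0, -0.0, 1.0, 0.0]
ft_force: [-0.2, 0.3, -2.8]
gripper_width: 0.0225
grasp_force: 59.3
t: 16.95
position: [0.5229, 0.4146, 0.0918]
tcp_rot: [0.0, -0.0, 1.0, 0.0]
ft_force: [0.1, 0.6, -1.6]
gripper_width: 0.0222
grasp_force: 59.7
```

```bash
python3 -m crank '[[[0,0,0],[0,0,0.001],0.1],[[0,0,0],[0,0,0.001],0.1]]'
python3 - <<'E'
from workcell import *
import cv2
k=capture("side")["img"][...,::-1]; cv2.imwrite("pics/s3.png",cv2.resize(k[90:240,90:290],(800,600)))
E
```

```text
t: 17.2
position: [0.5231, 0.4147, 0.0917]
tcp_rot: [0.001, -0.0, 1.0, 0.0]
ft_force: [-1.6, -1.1, 6.3]
gripper_width: 0.0221
grasp_force: 60.2
```

View pics/s3.png

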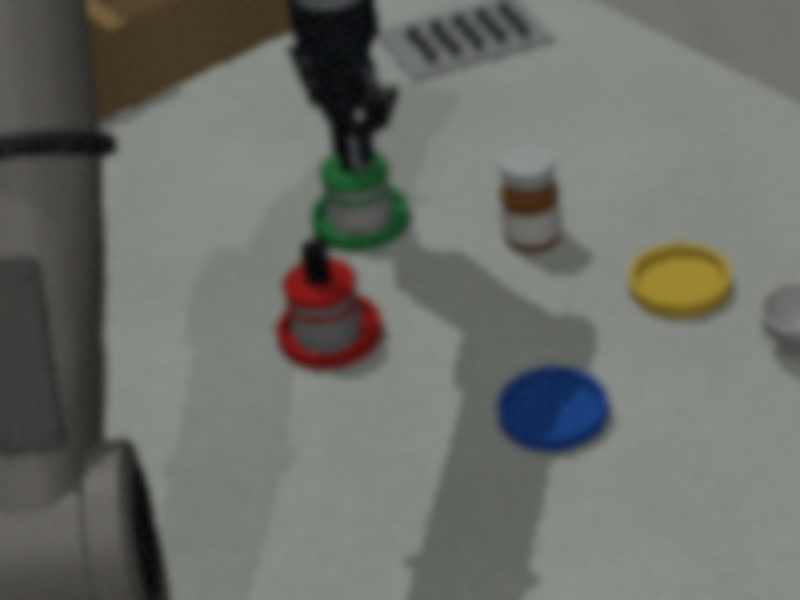

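Red and green are both seated upright in their dishes, at about (330,315) and (360,205). Next is yellow at (0.679,-0.1345).

```bash
python3 -m crank '[[[0,0,0],[0,0,0],0.4],[[0,0,0],[0,0,0],0.7],[[0,0,0],[0,0,0],1],[[0,0,0],[0,0,0],1],[[0,0,0],[0,0,0],1],[[0,0,0],[0,0,-0.02],1],[[0,0,0],[0,0,-0.06],1],[[0,0,0],[0,0,-0.1],1],[[0,0,0],[0,0,-0.115],1]]'
python3 -m crank '[[[0,0,0],[-0.008,-0.03,0],1],[[0,0,0],[-0.022,-0.08,0],1],[[0,0,0],[-0.037,-0.13,0],1],[[0,0,0],[-0.051,-0.18,0],1],[[0,0,0],[-0.065,-0.23,0],1],[[0,0,0],[-0.08,-0.28,0],1],[[0,0,0],[-0.094,-0.33,0],1],[[0,0,0],[-0.108,-0.38,0],1],[[0,0,0],[-0.122,-0.43,0],1],[[0,0,0],[-0.137,-0.48,0],1],[[0,0,0],[-0.15,-0.53,0],1],[[0,0,0],[-0.156,-0.549,0],1]]'
python3 -m crank '[[[0,0,0],[0,0,0],1],[[0,0,0],[0,0,0],1],[[0,0,0],[0,0,0],1]]'
```

```text
t: 18.38
position: [0.524, 0.415, 0.2085]
tcp_rot: [0.002, -0.0, 1.0, 0.002]
ft_force: [0.6, -1.2, 0.3]
gripper_width: 0.0854
grasp_force: 0.0
t: 19.88
position: [0.6776, -0.14, 0.2038]
tcp_rot: [-0.001, 0.003, 1.0, -0.002]
ft_force: [-0.1, 0.1, -0.6]
gripper_width: 0.0855
grasp_force: 0.0
t: 20.25
position: [0.6791, -0.1312, 0.2053]
tcp_rot: [0.0, -0.002, 1.0, 0.001]
ft_force: [0.3, 0.2, 0.2]
gripper_width: 0.0853
grasp_force: 0.0
```

```bash
python3 -m crank '[[[0,0,0],[0,-0.002,0.03],1],[[0,0,0],[0,-0.002,0.07],1],[[0,0,0],[0,-0.002,0.1],1],[[0,0,0],[0,-0.002,0.114],1],[[0,0,0],[0,-0.002,0.119],1],[[0,0,0],[0,-0.002,0.119],1],[[0,0,0],[0,-0.002,0.119],0.6],[[0,0,0],[0,-0.002,0.119],0.45],[[0,0,0],[0,-0.002,0.119],0.35],[[0,0,0],[0,-0.002,0.119],0.1],[[0,0,0],[0,-0.002,0.119],0.1],[[0,0,0],[0,-0.002,0.119],0.1]]'
python3 -m crank '[[[0,0,0],[0,0,0],0.1],[[0,0,0],[0,0,0],0.1],[[0,0,0],[0,0,0],0.1]]'
```

```text
t: 21.75
position: [0.6791, -0.1362, 0.0867]
tcp_rot: [0.0, -0.0, 1.0, 0.0]
ft_force: [0.0, 0.9, 2.8]
gripper_width: 0.0223
grasp_force: 58.7
t: 22.12
position: [0.6791, -0.1363, 0.0867]
tcp_rot: [0.0, -0.0, 1.0, 0.0]
ft_force: [-0.4, 1.5, 4.3]
gripper_width: 0.0222
grasp_force: 58.9
```

```bash
python3 -m crank '[[[0,0,0],[0,0,-0.01],0.1],[[0,0,0],[0,0,-0.03],0.1],[[0,0,0],[0,0,-0.06],0.1],[[0,0,0],[0,0,-0.09],0.1],[[0,0,0],[0.002,0.03,-0.11],0.1],[[0,0,0],[0.006,0.07,-0.12],0.1],[[0,0,0],[0.01,0.12,-0.12],0.1],[[0,0,0],[0.014,0.17,-0.12],0.1],[[0,0,0],[0.018,0.22,-0.12],0.1],[[0,0,0],[0.022,0.25,-0.12],0.1],[[0,0,0],[0.022,0.265,-0.12],0.1],[[0,0,0],[0.022,0.271,-0.12],0.1]]'
python3 -m crank '[[[0,0,0],[0,0,0],0.1],[[0,0,0],[0,0,0],0.1],[[0,0,0],[0,0,0],0.1]]'
```

```text
t: 23.62
position: [0.657, 0.1341, 0.2066]
tcp_rot: [0.0, -0.0, 1.0, -0.001]
ft_force: [0.3, -0.2, -2.8]
gripper_width: 0.0223
grasp_force: 59.1
t: 24.0
position: [0.657, 0.1327, 0.2064]
tcp_rot: [0.0, 0.001, 1.0, -0.0]
ft_force: [-0.7, -0.2, -2.9]
gripper_width: 0.0226
grasp_force: 59.1
```

```bash
python3 -m crank '[[[0,0,0],[0,0.001,0.02],0.1],[[0,0,0],[0,0.001,0.05],0.1],[[0,0,0],[0,0.001,0.08],0.1],[[0,0,0],[0,0.001,0.1],0.1],[[0,0,0],[0,0.001,0.107],0.1],[[0,0,0],[0,0.001,0.11],0.1],[[0,0,0],[0,0.001,0.112],0.1],[[0,0,0],[0,0.001,0.113],0.1],[[0,0,0],[0,0.001,0.114],0.1],[[0,0,0],[0,0.001,0.114],0.1]]'
python3 -m crank '[[[0,0,0],[0,0,0.001],0.1],[[0,0,0],[0,0,0.001],0.1]]'
```

```text
t: 25.25
position: [0.6568, 0.1355, 0.0925]
tcp_rot: [0.0, -0.0, 1.0, 0.0]
ft_force: [-0.3, -0.6, -3.3]
gripper_width: 0.0224
grasp_force: 59.1
t: 25.5
position: [0.657, 0.1355, 0.0918]
tcp_rot: [0.0, -0.0, 1.0, 0.0]
ft_force: [0.7, -1.2, -1.0]
gripper_width: 0.0224
grasp_force: 59.6
```

```bash
python3 -m crank '[[[0,0,0],[0,0,0.001],0.1],[[0,0,0],[0,0,0.001],0.1]]'
python3 -m crank '[[[0,0,0],[0,0,0],0.4],[[0,0,0],[0,0,0],0.7],[[0,0,0],[0,0,0],1],[[0,0,0],[0,0,0],1],[[0,0,0],[0,0,0],1],[[0,0,0],[0,0,-0.02],1],[[0,0,0],[0,0,-0.06],1],[[0,0,0],[0,0,-0.1],1],[[0,0,0],[0,0,-0.115],1]]'
python3 -m crank '[[[0,0,0],[0.006,-0.03,0],1],[[0,0,0],[0.015,-0.08,0],1],[[0,0,0],[0.025,-0.13,0],1],[[0,0,0],[0.035,-0.18,0],1],[[0,0,0],[0.045,-0.23,0],1],[[0,0,0],[0.055,-0.28,0],1],[[0,0,0],[0.065,-0.33,0],1],[[0,0,0],[0.075,-0.38,0],1],[[0,0,0],[0.085,-0.43,0],1],[[0,0,0],[0.095,-0.48,0],1],[[0,0,0],[0.103,-0.53,0],1],[[0,0,0],[0.106,-0.545,0],1]]'
python3 -m crank '[[[0,0,0],[0,0,0],1],[[0,0,0],[0,0,0],1],[[0,0,0],[0,0,0],1]]'
```

```text
t: 25.75
position: [0.6572, 0.1356, 0.0917]
tcp_rot: [0.001, -0.0, 1.0, 0.0]
ft_force: [-1.9, 0.3, 6.1]
gripper_width: 0.0226
grasp_force: 60.0
t: 26.88
position: [0.6587, 0.1353, 0.2102]
tcp_rot: [0.004, -0.0, 1.0, 0.001]
ft_force: [1.3, -0.8, -0.2]
gripper_width: 0.0852
grasp_force: 0.0
t: 28.38
position: [0.5475, -0.4143, 0.2048]
tcp_rot: [-0.001, 0.003, 1.0, -0.001]
ft_force: [0.0, 0.1, -0.4]
gripper_width: 0.0855
grasp_force: 0.0
t: 28.75
position: [0.5524, -0.407, 0.2053]
tcp_rot: [0.0, -0.002, 1.0, 0.001]
ft_force: [-0.2, -0.0, -0.2]
gripper_width: 0.0855
grasp_force: 0.0
```

```bash
python3 -m crank '[[[0,0,0],[0.001,0,0.03],1],[[0,0,0],[0.001,0,0.07],1],[[0,0,0],[0.001,0,0.1],1],[[0,0,0],[0.001,0,0.114],1],[[0,0,0],[0.001,0,0.119],1],[[0,0,0],[0.001,0,0.119],1],[[0,0,0],[0.001,0,0.119],0.6],[[0,0,0],[0.001,0,0.119],0.45],[[0,0,0],[0.001,0,0.119],0.35],[[0,0,0],[0.001,0,0.119],0.1],[[0,0,0],[0.001,0,0.119],0.1],[[0,0,0],[0.001,0,0.119],0.1]]'
python3 -m crank '[[[0,0,0],[0,0,0],0.1],[[0,0,0],[0,0,0],0.1],[[0,0,0],[0,0,0],0.1]]'
```

```text
t: 30.25
position: [0.5501, -0.4093, 0.0868]
tcp_rot: [0.0, -0.0, 1.0, 0.0]
ft_force: [0.1, 2.5, 4.0]
gripper_width: 0.0224
grasp_force: 58.7
t: 30.62
position: [0.5501, -0.4093, 0.0867]
tcp_rot: [0.0, -0.0, 1.0, 0.0]
ft_force: [-1.2, 2.7, 5.6]
gripper_width: 0.0219
grasp_force: 58.9
```

```bash
python3 -m crank '[[[0,0,0],[0,0,-0.01],0.1],[[0,0,0],[0,0,-0.03],0.1],[[0,0,0],[0,0,-0.06],0.1],[[0,0,0],[0,0,-0.09],0.1],[[0,0,0],[0.005,0.03,-0.11],0.1],[[0,0,0],[0.012,0.07,-0.12],0.1],[[0,0,0],[0.02,0.12,-0.12],0.1],[[0,0,0],[0.028,0.17,-0.12],0.1],[[0,0,0],[0.037,0.22,-0.12],0.1],[[0,0,0],[0.045,0.27,-0.12],0.1],[[0,0,0],[0.053,0.32,-0.12],0.1],[[0,0,0],[0.061,0.37,-0.12],0.1]]'
python3 -m crank '[[[0,0,0],[0.008,0.05,0],0.1],[[0,0,0],[0.015,0.09,0],0.1],[[0,0,0],[0.02,0.115,0],0.1],[[0,0,0],[0.0215,0.125,0],0.1],[[0,0,0],[0.0215,0.127,0],0.1],[[0,0,0],[0.0215,0.127,0],0.1],[[0,0,0],[0.0215,0.127,0],0.1]]'
```

```text
t: 32.12
position: [0.4886, -0.0388, 0.2073]
tcp_rot: [0.001, 0.001, 1.0, -0.0]
ft_force: [0.8, -0.2, -3.9]
gripper_width: 0.0221
grasp_force: 59.5
t: 33.0
position: [0.4676, 0.0858, 0.2064]
tcp_rot: [0.0, 0.001, 1.0, -0.0]
ft_force: [-0.0, -0.6, -3.6]
gripper_width: 0.0226
grasp_force: 59.5
```

```bash
python3 -m crank '[[[0,0,0],[0,0.001,0.02],0.1],[[0,0,0],[0,0.001,0.05],0.1],[[0,0,0],[0,0.001,0.08],0.1],[[0,0,0],[0,0.001,0.1],0.1],[[0,0,0],[0,0.001,0.107],0.1],[[0,0,0],[0,0.001,0.11],0.1],[[0,0,0],[0,0.001,0.112],0.1],[[0,0,0],[0,0.001,0.113],0.1],[[0,0,0],[0,0.001,0.114],0.1],[[0,0,0],[0,0.001,0.114],0.1]]'
python3 -m crank '[[[0,0,0],[0,0,0.001],0.1],[[0,0,0],[0,0,0.001],0.1]]'
python3 -m crank '[[[0,0,0],[0,0,0.001],0.1],[[0,0,0],[0,0,0.001],0.1]]'
```

```text
t: 34.25
position: [0.4673, 0.0885, 0.0925]
tcp_rot: [0.0, -0.0, 1.0, 0.0]
ft_force: [-0.4, -0.2, -4.3]
gripper_width: 0.0222
grasp_force: 59.5
t: 34.5
position: [0.4676, 0.0886, 0.0917]
tcp_rot: [0.0, -0.0, 1.0, 0.0]
ft_force: [-0.5, 1.3, -1.8]
gripper_width: 0.0222
grasp_force: 60.0
t: 34.75
position: [0.4678, 0.0887, 0.0916]
tcp_rot: [0.001, -0.0, 1.0, 0.0]
ft_force: [-2.7, 0.5, 5.8]
gripper_width: 0.0219
grasp_force: 60.9
```

```bash
python3 -m crank '[[[0,0,0],[0,0,0],0.4],[[0,0,0],[0,0,0],0.7],[[0,0,0],[0,0,0],1],[[0,0,0],[0,0,0],1],[[0,0,0],[0,0,0],1],[[0,0,0],[0,0,-0.02],1],[[0,0,0],[0,0,-0.06],1],[[0,0,0],[0,0,-0.1],1],[[0,0,0],[0,0,-0.12],1],[[0,0,0],[0,0,-0.12],1]]'
python3 -m crank '[[[0,0,0],[0.01,-0.03,0],1],[[0,0,0],[0.01,-0.08,0],1],[[0,0,0],[0.02,-0.13,0],1],[[0,0,0],[0.03,-0.18,0],1],[[0,0,0],[0.03,-0.23,0],1],[[0,0,0],[0.03,-0.28,0],1],[[0,0,0],[0.03,-0.33,0],1],[[0,0,0],[0.03,-0.35,0],1],[[0,0,0],[0.03,-0.35,0],1]]'
python3 - <<'E'
from workcell import *
import cv2
from h import *
c=capture("top"); cv2.imwrite("pics/t9.png",cv2.resize(c["img"][...,::-1],(768,576)))
measure(c,(.063,.016))
k=capture("side")["img"][...,::-1]; cv2.imwrite("pics/s9.png",cv2.resize(k[80:260,120:360],(800,600)))
E
```

```text
t: 36.0
position: [0.4685, 0.0886, 0.2118]
tcp_rot: [0.002, -0.0, 1.0, 0.001]
ft_force: [-0.1, -0.1, 0.3]
gripper_width: 0.0855
grasp_force: 0.0
t: 37.12
position: [0.4358, -0.2631, 0.2088]
tcp_rot: [-0.002, 0.002, 1.0, -0.0]
ft_force: [0.1, -0.2, -0.7]
gripper_width: 0.0854
grasp_force: 0.0
red (161, 224) [(404, 290, 89), (402, 301, 92)]
yellow (217, 143) [(650, 130, 89), (657, 135, 92)]
green (126, 185) [(520, 400, 90), (523, 416, 93)]
blue (230, 204) [(467, 85, 87), (468, 89, 90)]
blue (402, 140) [(665, -430, 68), (673, -446, 71)]
```

View pics/t9.png

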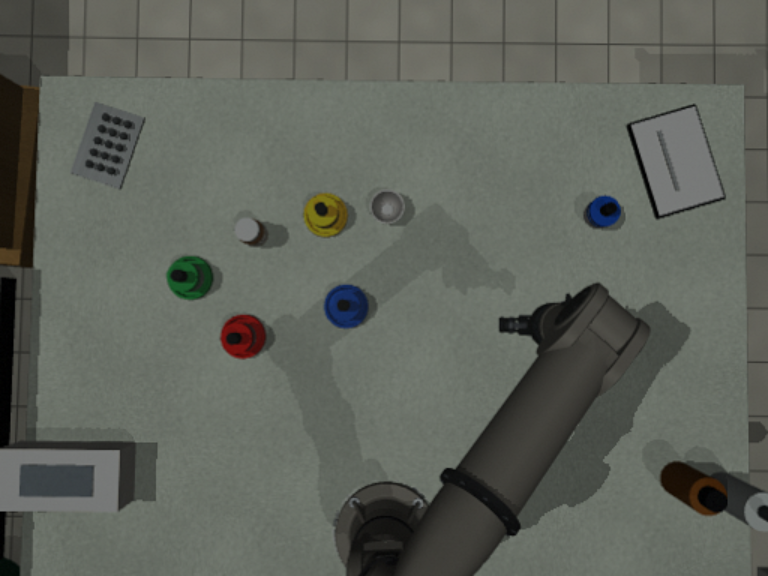

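View pics/s9.png

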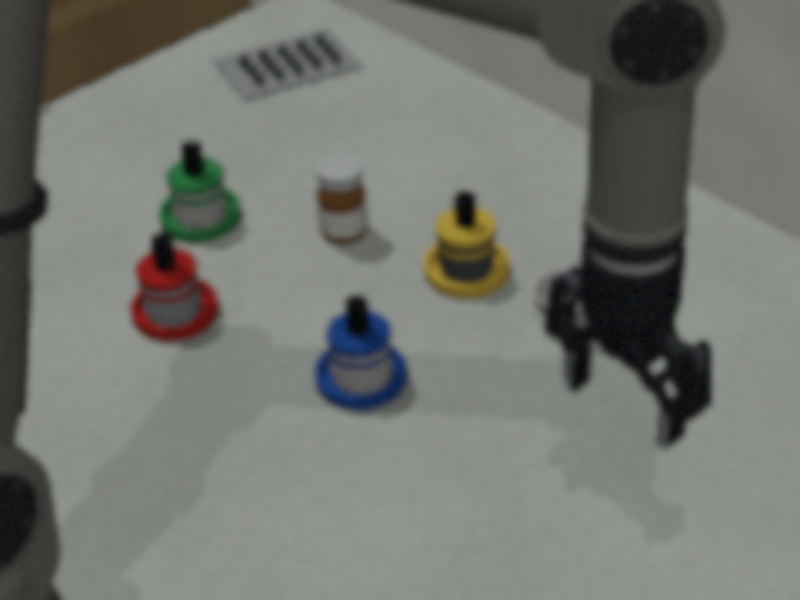

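In the side crop all four jars stand upright in their matching dishes: green (200,200), red (172,295), blue (362,360) and yellow (467,250). In the top view the amber jar (248,231), mortar (388,207) and look-alike blue jar (604,212) haven't moved, and the gripper is clear of everything.

```bash
python3 -m crank '[[[0,0,0],[0,0,0],1],[[0,0,0],[0,0,0],1],[[0,0,0],[0,0,0],1]]'; python3 -c "
from workcell import *
print(finish_job())"
```

```text
t: 37.6
position: [0.4376, -0.2609, 0.2104]
tcp_rot: [0.0, -0.001, 1.0, 0.0]
ft_force: [0.0, -0.0, 0.1]
gripper_width: 0.0858
grasp_force: 0.0
the job is handed in; nothing more can be done
None
```

All four jars stand upright in the dishes matching their lids, the amber jar and mortar are where they were, and the job was handed in at about 38 s of the 115 s allowed.

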